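# Put the paste jars away in the divided crate and lock the retaining bar

### The arm

A 7-joint arm with a two-finger parallel gripper is mounted at the origin on a cart in front of the work surface, level with it; the furniture and walls round the work are solid. World frame = base frame: x ahead of the robot, y to its left, z up, the work surface at z = 0. Lengths are in m, angles in degrees, forces in N, time in s.
With the tool pointing down it reaches from about 0.4 to 0.85 m from the base axis. Payload 10.4 kg.
Tool frame: the origin (TCP) lies midway between the tips of the shut fingers; the grasp point (between the pads) lies manip.grasp_offset behind it (manip.grasp_offset is the distance from the TCP to the grasp point, in m); z points along the fingers, y is the line along which they close (so a half turn about z gives the same grasp; the last joint's range is limited). The gripper opens to 87 mm and grips with 3 to 60 N. Pads are 19 mm wide; open, the fingers measure 117 mm over their backs; the gripper's body (75 mm by 190 mm) begins 51 mm behind the grasp point.
Start: joints at [75.08, 19.034, -3.707, 83.658, 1.238, 77.344, -5.071], TCP at [0.147, -0.607, 0.223] pointing down, gripper open.
Joint ranges: [-148.97, 148.97], [-28.65, 121.19], [-84.17, 76.75], [9.2, 138.47], [-72.65, 252.65], [3.7, 117.97], [-149.18, 149.18]. Speed limits (degrees/s): [127.2, 127.2, 159.86, 159.86, 180, 180, 180].

### API

Orientations are given as [roll, pitch, yaw] about the fixed x, y, z axes, in that order (R = Rz(yaw) Ry(pitch) Rx(roll)).
In Python, from bench import manip, cams, ticket, models gives the robot as it stands.
- The arm moves only by the tool drive_tool, never from a script. Its argument "plan" is a list of rows, each a list of 4 numbers: the shift along the tool's x, y, z in mm, then the turn about the tool's z in rad. A call has 1 to 12 rows; each row is the pose to reach, as a shift and turn from the pose commanded when the call began, along the tool's axes at that moment; what a row does not reach only later rows make up. A row lasts 1/8 s, in which the tool goes at most 62.5 mm and 10.7 degrees, less where a joint would pass 70% of its speed; a pose out of reach is approached as far as the arm can. A call with a gripper value outside its range is refused whole. "claw" is the gripper's target within -1 to 1 (shut at 1, half-way at 0, fully open at -1), set as the call begins (left out, the last holds). The fingers move at their own pace and stop on an object; "grip_force" is the grip in N (left out, the last holds). Time passes only in rows, so rows that repeat a pose let the fingers close. It gives the time, the measured TCP pose, the force, the opening and the grip force at its end, in the units of the state.
- manip.sense(): the state, without advancing time (a new reading comes with each control period).
- cams.read_camera(name): name is "scene" or "top"; returns (picture, depth): 480x640x3 uint8, red, green, blue; 480x640 float32, m along the optical axis (not along the pixel's ray), 0 where there is no reading.
- cams.camera_model(name): a dict with "vfov" (degrees; the focal length in pixels is half the picture's height over the tangent of half this angle, whatever the lens; pixels are square), "cx", "cy" (the principal point, pixels), "view" (4x4, takes a point from world to camera coordinates). Camera axes: x right, y down, z forward; pixel columns grow to the right and rows downward; lengths in m; the calibration is good to about 2 mm. A picture is of the moment at which its call begins. camera_model takes no time and is no camera call.
- ticket.finish_job(): hands the job in; it is judged then, once.
Trained networks look in the newest picture that a camera, given by its name, has taken for a name from the list of things; names that differ only in an ending like _2 or _b are one class to them, and where a whole thing is asked for, a point or a joint stands for the part that bears it (a point fixed in the world has none). Each returns a list of dicts, best first, with "p" (0 to 1); they miss things now and then, are a little off and sometimes report something else, mostly with a low value. They report only what shows in the picture. A call takes as long as a camera call. They do not tell look-alikes from the thing itself.
- models.boxes_of(camera, query): "bbox" ([left, top, right, bottom] in pixels, round what is visible of it).
- models.mark_of(camera, query): "at" ([row, column] in pixels: a listed point, or the origin of a listed thing).
The state is a dict: "time_s": time; "q": joint angles; "joint_vel": joint speeds; "joint_torque": joint torques, N m; "tcp_pos": TCP position; "tool_rot": TCP orientation; "ft_force": force on the tool from outside, world axes, zero at the start; "ft_torque": the same for the moment, N m; "opening": finger opening in m; "grasp_force": force on a finger pad.
Only numpy, scipy, OpenCV 4.12 (cv2) and the standard library are available. Lean on these libraries where they do the work, as an engineer would, in place of code of your own. Each camera call takes 0.05 s, during which the arm holds its last target. There are 200 camera calls.

### The job

Slide the green-capped jar and the yellow-capped jar along the bench into the two empty outer cells of the blue divided crate, one in each (either way round), upright and all the way in behind the front edges. Do not lift them off the bench or tip them over, and leave the spool in the middle cell and the other things on the bench where they are. Then turn the collar's retaining bar across the front of the crate until its red end stands fully home at the red mark on the far wall.

Things in the scene. Friction and masses are not known exactly. Their poses are not given: they have to be found in the camera images.
- crate: Blue three-cell crate, screwed down, no floor (jars slide on the bench), open at the front, facing the robot. Origin at bench height in the middle cell; x points into the cells, y left, z up. Cells 68 mm wide inside, centred at y = +73, 0, -73 mm; the middle one holds the spool. Walls 5 mm thick, 60 mm high; front edges at x = -40 mm, inner face of the back wall at x = +34 mm.
- cell_left (a point): Centre of the left outer cell at bench height (crate y = +73 mm).
- cell_mid (a point): Centre of the middle cell at bench height.
- cell_right (a point): Centre of the right outer cell at bench height (crate y = -73 mm).
- pivot (a point): Axis of the upright pivot post at the crate's right front corner (crate x = -50, y = -124 mm), 50 mm above the bench. A captive aluminium collar of 28 mm diameter turns on it and carries the retaining bar. The post's top is 71 mm above the bench.
- bar_point (a point): A point on the centreline of the retaining bar, 120 mm from the pivot axis, 50 mm above the bench. The bar is level, 10 mm thick, 12 mm high (44 to 56 mm above the bench), reaches 233 mm from the pivot axis and has a red end.
- bar (a joint): Bar angle, rad. 0 = locked, at a stop: the bar lies across the mouths along the crate's +y, red end at the red mark on the left wall, inner face 5 mm before the wall edges. It grows as the bar swings out: at 1.57 it points to the robot (crate -x), at 3.14 to the right (crate -y); limit 3.2. Starts at 2.65 to 3.05. Light friction (0.06 N m, under 1 N at 120 mm); stays where it is left.
- green_jar: Round paste jar with a green cap, 62 mm diameter, 78 mm high, about 0.3 kg, standing upright on the bench in front of the crate. Origin at the centre of its underside, z up. Push it low (about 30 mm above the bench); it slides without tipping.
- yellow_jar: Round paste jar with a yellow cap, otherwise like the green-capped one: 62 mm diameter, 78 mm high, about 0.3 kg, standing upright on the bench. Origin at the centre of its underside, z up.
- spool: Black and silver spool of solder wire, 58 mm diameter, 36 mm high, standing in the middle cell of the crate; it stays there. Origin at the centre of its underside.
- keys: Red holder of hex keys, 34 x 92 x 21 mm, lying on the bench to the left of the work; a bystander. Origin at the centre of its underside.
- board: Green circuit board, 44 x 60 x 14 mm, lying on the bench to the left of the work; a bystander. Origin at the centre of its underside.
Things that resemble listed ones, but are neither listed nor needed, are in the scene too. What is shaped like the yellow_jar but black, grey or pink is not meant.

How it is judged (in metres and radians):
On the way, in this order (a step that is already met when the one before it is completed fails the run):
1. the two jars stand upright in the two outer cells, one in each, wholly behind the front edges, with the bar still open (((x of green_jar in the frame of crate between -0.011 and 0.012 m and y of green_jar in the frame of crate between 0.061 and 0.085 m and x of yellow_jar in the frame of crate between -0.011 and 0.012 m and y of yellow_jar in the frame of crate between -0.085 and -0.061 m) or (x of green_jar in the frame of crate between -0.011 and 0.012 m and y of green_jar in the frame of crate between -0.085 and -0.061 m and x of yellow_jar in the frame of crate between -0.011 and 0.012 m and y of yellow_jar in the frame of crate between 0.061 and 0.085 m)) and angle between each of green_jar, yellow_jar's own z axis and vertical below 0.08 rad and height (world z) of each of green_jar, yellow_jar below 0.006 m and value of joint bar above 0.3 rad), for 0.2 s.
2. the retaining bar is turned home to its mark (value of joint bar below 0.06 rad), for 0.2 s.
At the end, for the whole second after the job is handed in: Both jars upright on the bench, at rest, one in each outer cell, wholly behind the front edges (centre at most 11 mm before and 12 mm beside the cell's centre); spool upright, within 25 mm of the middle cell's centre; bar within 0.06 rad of its locked stop (((x of green_jar in the frame of crate between -0.011 and 0.012 m and y of green_jar in the frame of crate between 0.061 and 0.085 m and x of yellow_jar in the frame of crate between -0.011 and 0.012 m and y of yellow_jar in the frame of crate between -0.085 and -0.061 m) or (x of green_jar in the frame of crate between -0.011 and 0.012 m and y of green_jar in the frame of crate between -0.085 and -0.061 m and x of yellow_jar in the frame of crate between -0.011 and 0.012 m and y of yellow_jar in the frame of crate between 0.061 and 0.085 m)) and angle between each of green_jar, yellow_jar, spool's own z axis and vertical below 0.08 rad and height (world z) of each of green_jar, yellow_jar below 0.006 m and horizontal distance between spool and cell_mid below 0.025 m and linear speed of each of green_jar, yellow_jar, spool below 0.02 m/s and value of joint bar below 0.06 rad); the robot touches nothing.
It fails at once if a jar is tipped over (beyond 0.5 rad) (angle between any of green_jar, yellow_jar's own z axis and vertical above 0.5 rad).
It fails at once if a jar is lifted off the bench (its underside's centre above 25 mm) (height (world z) of any of green_jar, yellow_jar above 0.025 m).
It fails at once if the spool is tipped over or moved by more than 40 mm (angle between spool's own z axis and vertical above 0.5 rad or distance of spool from where it was at the start of the episode above 0.04 m).
It fails at once if the hex keys or the circuit board is moved by more than 30 mm (distance of any of keys, board from where it was at the start of the episode above 0.03 m).
It also fails if it takes over 70 s, if anything falls off the work surface, if the arm or the gripper's body presses on something with over 40 N, if the wrist force passes 120 N, or if a joint passes its speed limit or range.

## Working session

There is one attempt and no reset: what is moved stays moved. The work goes in short steps, Python scripts to look and compute and a tool call to move; the robot and the scene stay as the last step left them, time stands still between calls to the robot, and variables do not carry over. Pictures are saved under pics/ and viewed, at most 10 in all, crops included, and the job is handed in when it is done.

Besides the shell and the picture viewer there is one more tool, called after ">>>" as a command line: name --pt "numbers of a row" for each row, then --argument value for the rest. drive_tool: Moves the arm, as the interface text tells. Its arguments: {"type":"object","properties":{"plan":{"type":"array","items":{"type":"array","items":{"type":"number"}}},"claw":{"type":"number"},"grip_force":{"type":"number"}},"required":["plan"]}

```bash
mkdir -p pics; cat > h.py <<'E'
import numpy as np, cv2
from bench import manip, cams, ticket, models
def cam(n):
    m=cams.camera_model(n); f=240/np.tan(np.radians(m["vfov"])/2); return m,f,np.linalg.inv(np.array(m["view"]))
def at_z(n,rc,z):  # pixel -> world at plane height z
    m,f,T=cam(n); d=T[:3,:3]@np.array([(rc[1]-m["cx"])/f,(rc[0]-m["cy"])/f,1]); c=T[:3,3]
    return c+d*(z-c[2])/d[2]
def cloud(n,depth):
    m,f,T=cam(n); v,u=np.mgrid[0:480,0:640]
    P=np.stack([(u-m["cx"])/f*depth,(v-m["cy"])/f*depth,depth],-1)
    return P@T[:3,:3].T+T[:3,3]
E
python3 - <<'E'
from h import *
ims=[]
for n in("top","scene"):
    im,d=cams.read_camera(n); cv2.imwrite(f"pics/{n}0.png",im[:,:,::-1]); np.save(n+"0.npy",d)
    print(n,cam(n)[2][:3,3].round(3))
    for q,z in (("cell_left",0),("cell_mid",0),("cell_right",0),("pivot",.05),("bar_point",.05),("green_jar",0),("yellow_jar",0),("spool",0),("keys",0),("board",0)):
        for r in models.mark_of(n,q)[:4]: print(n,q,round(r["p"],2),np.round(r["at"]),at_z(n,r["at"],z).round(3)[:2])
s=manip.sense();print(s["tcp_pos"],s["tool_rot"],s["time_s"],s["opening"],manip.grasp_offset)
E
```

```text
top [ 0.456 -0.003  1.141]
top pivot 0.63 [249. 458.] [ 0.548 -0.257]
top bar_point 0.59 [288. 517.] [ 0.48  -0.364]
top green_jar 0.78 [308. 425.] [ 0.439 -0.208]
top yellow_jar 0.91 [148. 193.] [0.734 0.245]
top yellow_jar 0.71 [268. 342.] [ 0.51  -0.049]
top yellow_jar 0.7 [352. 328.] [ 0.35  -0.027]
top yellow_jar 0.68 [314. 296.] [0.421 0.036]
top spool 0.65 [206. 395.] [ 0.631 -0.147]
top keys 0.67 [225. 245.] [0.586 0.137]
top board 0.67 [212. 158.] [0.607 0.305]
top board 0.2 [306. 422.] [ 0.443 -0.202]
scene [0.079 0.928 0.957]
scene cell_left 0.86 [243. 287.] [ 0.655 -0.074]
scene cell_mid 0.95 [229. 311.] [ 0.628 -0.149]
scene cell_mid 0.57 [228. 312.] [ 0.627 -0.152]
scene cell_right 0.84 [216. 335.] [ 0.595 -0.226]
scene cell_right 0.75 [243. 290.] [ 0.65  -0.077]
scene pivot 0.6 [199. 360.] [ 0.542 -0.254]
scene pivot 0.37 [229. 309.] [ 0.603 -0.091]
scene bar_point 0.7 [183. 394.] [ 0.488 -0.357]
scene green_jar 0.69 [239. 390.] [ 0.435 -0.196]
scene yellow_jar 0.97 [317. 188.] [0.729 0.235]
scene yellow_jar 0.89 [347. 321.] [0.439 0.186]
scene yellow_jar 0.86 [304. 358.] [0.419 0.043]
scene yellow_jar 0.68 [263. 338.] [ 0.513 -0.059]
scene spool 0.59 [229. 310.] [ 0.631 -0.149]
scene keys 0.9 [311. 268.] [0.586 0.145]
scene board 0.73 [361. 218.] [0.607 0.308]
[ 0.14722962 -0.60743728  0.22257054] [ 1.79993324e+02 -1.49868143e-03  1.36235278e+01] 1.1 0.08691491500815997 0.0187
```

View pics/top0.png

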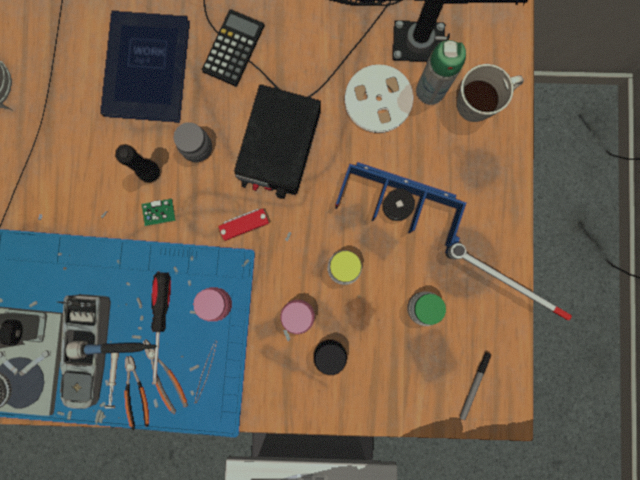

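View pics/scene0.png

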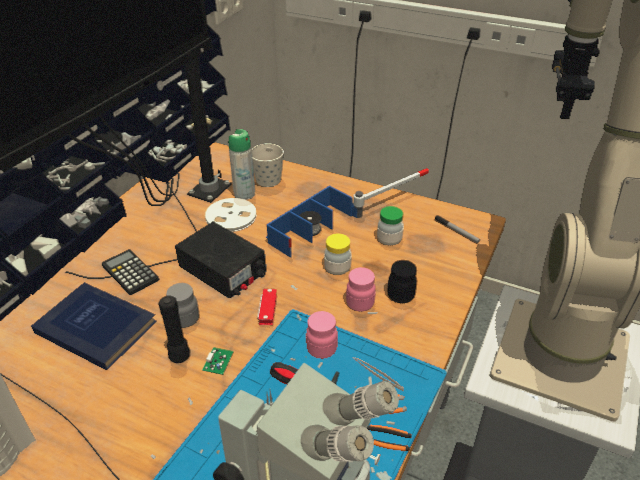

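The top view shows the yellow jar at (268,345), green at (308,428) and the crate at about (350–465, 165–240). The spool is at (205,398), and the bar swings out right to its red tip at (316,568). Next I'll fit poses from depth.

```bash
python3 - <<'E'
from h import *
from scipy.optimize import minimize
im=cv2.imread("pics/top0.png"); d=np.load("top0.npy"); P=cloud("top",d)
hsv=cv2.cvtColor(im,cv2.COLOR_BGR2HSV); H,S,V=cv2.split(hsv)
v,u=np.mgrid[0:480,0:640]
print("ztable",np.median(P[300:330,380:400,2]))
for n,lo,hi,(r,c) in(("yellow",22,35,(266,345)),("green",45,90,(308,429))):
    m=(H>=lo)&(H<=hi)&(S>90)&(np.hypot(v-r,u-c)<30)&(P[...,2]>.07)&(P[...,2]<.085)
    (x,y),rad=cv2.minEnclosingCircle(P[m][:,:2].astype(np.float32)); print(n,m.sum(),round(x,4),round(y,4),round(rad,4),P[m].mean(0).round(4))
m=(H>100)&(H<125)&(S>110)&(u>325)&(u<475)&(v>150)&(v<260)&(P[...,2]>.05)&(P[...,2]<.068)
Q=P[m][:,:2]; print("wall",len(Q),np.median(P[m][:,2]))
def segd(p,a,b):
    a,b=np.array(a),np.array(b); t=np.clip((p-a)@(b-a)/((b-a)@(b-a)),0,1); return np.linalg.norm(p-a-t[:,None]*(b-a),axis=1)
segs=[((-.04,y),(.0365,y)) for y in(.1095,.0365,-.0365,-.1095)]+[((.0365,-.112),(.0365,.112))]
S_=np.concatenate([np.linspace(a,b,40) for a,b in segs])
def cost(p):
    c,s=np.cos(p[2]),np.sin(p[2]); R=np.array([[c,-s],[s,c]])
    L=(Q-p[:2])@R; dd=np.min([segd(L,a,b) for a,b in segs],0)
    W=S_@R.T+p[:2]; e=np.min(np.linalg.norm(W[:,None]-Q[None],axis=2),1)
    return np.minimum(dd,.01).__pow__(2).mean()+np.minimum(e,.01).__pow__(2).mean()
b=min((minimize(cost,[.631,-.149,a],method="Nelder-Mead",options=dict(xatol=1e-5,fatol=1e-10)) for a in(-.5,-.3,-.1)),key=lambda r:r.fun)
x,y,a=b.x; print("crate",b.x.round(4),np.degrees(a),b.fun**.5)
c,s=np.cos(a),np.sin(a)
for n,q in(("L",(0,.073)),("R",(0,-.073)),("piv",(-.05,-.124)),("Lfront",(-.04,.073)),("Rfront",(-.04,-.073))): print(n,round(x+c*q[0]-s*q[1],4),round(y+s*q[0]+c*q[1],4))
m=(P[...,2]>.04)&(P[...,2]<.066)&(u>470)&(u<580)&(v>240)&(v<330)
B=P[m]; far=B[np.argsort(B[:,1])[:15]].mean(0); print("barpts",len(B),far,B.mean(0))
R=np.array([[c,-s],[s,c]])
for n,w in(("green",(.439,-.208)),("yellow",(.51,-.049)),("bartip",far[:2])): print(n,(np.array(w)-[x,y])@R)
E
```

```text
ztable 0.0004309248560114831
yellow 738 0.5108 -0.0518 0.0276 [ 0.5103 -0.0515  0.0781]
green 734 0.4393 -0.2021 0.0271 [ 0.4391 -0.2022  0.0784]
wall 783 0.059401423135027054
crate [ 0.628  -0.1493 -0.3011] -17.254024942705904 0.001828392508873433
L 0.6497 -0.0796
R 0.6064 -0.219
piv 0.5435 -0.2529
Lfront 0.6115 -0.0677
Rfront 0.5682 -0.2072
barpts 739 [ 0.43333953 -0.45496815  0.05642576] [ 0.47885076 -0.36883465  0.05551912]
green [-0.16310513 -0.11211415]
yellow [-0.14246097  0.06078993]
bartip [-0.09525799 -0.34964746]
```

```bash
cat >> h.py <<'E'
C0=np.array([.628,-.1493]); A=-.3011
RC=np.array([[np.cos(A),-np.sin(A)],[np.sin(A),np.cos(A)]])
def w(cx,cy): return C0+RC@[cx,cy]
def cr(p): return (np.array(p)[:2]-C0)@RC
def rel(*targets):  # targets: (crate x, crate y, z, yaw rel crate deg) -> rows in tool axes, mm/rad
    s=manip.sense(); p=np.array(s["tcp_pos"]); y=np.radians(s["tool_rot"][2])
    print("t",round(s["time_s"],2),"tcp crate",(cr(p)*1000).round(1),"z",round(p[2]*1000,1),"yawrel",round(np.degrees(y-A),2),"F",np.round(s["ft_force"],1),"open",round(s["opening"],4))
    for cx,cy,z,yr in targets:
        d=w(cx,cy)-p[:2]; dy=(A+np.radians(yr)-y+np.pi)%(2*np.pi)-np.pi
        print([round(float(v),1) for v in (1000*(d@[np.cos(y),np.sin(y)]),1000*(d@[np.sin(y),-np.cos(y)]),1000*(p[2]-z))]+[round(-dy,3)])
E
python3 -c "
from h import *
g=cr((.4393,-.2021));print(g,cr((.5108,-.0518)))
rel((g[0],g[1],.2,0))"
```

```text
[-0.1645516 -0.1063875] [-0.14084293  0.05835545]
t 1.1 tcp crate [-323.3 -580.1] z 222.6 yawrel 30.88 F [ 0.8  0.2 -0.7] open 0.0869
[379.3, -325.1, 22.6, np.float64(0.539)]
```

>>> drive_tool --pt "47 -41 0 0.13" --pt "95 -81 0 0.27" --pt "142 -122 0 0.4" --pt "190 -163 0 0.539" --pt "237 -203 0 0.539" --pt "284 -244 0 0.539" --pt "332 -285 0 0.539" --pt "379 -325 23 0.539" --pt "379 -325 23 0.539" --pt "379 -325 23 0.539" --pt "379 -325 23 0.539" --claw -1 --grip_force 6

```text
time_s: 2.48
tcp_pos: [0.4385, -0.2037, 0.1999]
tool_rot: [180.0, -0.0, -17.4]
ft_force: [-0.4, 0.0, -0.4]
opening: 0.087
grasp_force: 0.0
```

```bash
python3 -c "
from h import *
rel((-.1646,-.1064,.1,0),(-.1646,-.1064,.015,0))"
```

```text
t 2.48 tcp crate [-164.8 -108.2] z 199.9 yawrel -0.14 F [-0.4  0.  -0.4] open 0.087
[0.2, -1.8, 99.9, np.float64(-0.002)]
[0.2, -1.8, 184.9, np.float64(-0.002)]
```

>>> drive_tool --pt "0 -2 50 0" --pt "0 -2 100 0" --pt "0 -2 130 0" --pt "0 -2 160 0" --pt "0 -2 185 0" --pt "0 -2 185 0" --pt "0 -2 185 0"

```text
time_s: 3.35
tcp_pos: [0.4401, -0.2013, 0.0157]
tool_rot: [180.0, -0.1, -17.3]
ft_force: [-0.1, 0.0, 0.8]
opening: 0.0869
grasp_force: 0.0
```

>>> drive_tool --pt "0 0 0 0" --pt "0 0 0 0" --pt "0 0 0 0" --pt "0 0 0 0" --pt "0 0 0 0" --pt "0 0 0 0" --claw 1 --grip_force 6

```text
time_s: 4.1
tcp_pos: [0.4398, -0.2007, 0.0149]
tool_rot: [180.0, -0.0, -17.3]
ft_force: [-1.6, -1.1, 5.3]
opening: 0.0621
grasp_force: 6.0
```

```bash
python3 -c "
from h import *
rel((-.1,-.073,.015,0),(-.088,-.073,.015,0))"
```

```text
t 4.1 tcp crate [-164.5 -105. ] z 14.9 yawrel -0.02 F [-1.6 -1.1  5.3] open 0.0621
[64.5, -32.0, -0.1, np.float64(-0.0)]
[76.5, -32.0, -0.1, np.float64(-0.0)]
```

>>> drive_tool --pt "8 -4 0 0" --pt "18 -8 0 0" --pt "28 -13 0 0" --pt "38 -18 0 0" --pt "48 -23 0 0" --pt "58 -28 0 0" --pt "68 -32 0 0" --pt "76 -32 0 0" --pt "76 -32 0 0" --pt "76 -32 0 0"

```text
time_s: 5.35
tcp_pos: [0.5219, -0.1921, 0.0144]
tool_rot: [-180.0, -0.0, -17.2]
ft_force: [1.2, 0.7, -1.3]
opening: 0.062
grasp_force: 6.0
```

>>> drive_tool --pt "0 0 0 0" --pt "0 0 0 0" --pt "0 0 0 0" --claw -1

```text
time_s: 5.72
tcp_pos: [0.5215, -0.1924, 0.0145]
tool_rot: [180.0, 0.0, -17.3]
ft_force: [-0.6, -0.1, -0.0]
opening: 0.0826
grasp_force: 0.0
```

```bash
python3 -c "
from h import *
rel((-.1408,.0584,.015,0),(-.15,-.073,.015,0),(-.045,-.073,.015,0))"
```

```text
t 5.72 tcp crate [-88.9 -72.8] z 14.5 yawrel -0.01 F [-0.6 -0.1 -0. ] open 0.0826
[-52.0, -131.2, -0.5, np.float64(-0.0)]
[-61.1, 0.2, -0.5, np.float64(-0.0)]
[43.9, 0.2, -0.5, np.float64(-0.0)]
```

>>> drive_tool --pt "-20 0 0 0" --pt "-45 0 0 0" --pt "-62 0 0 0" --pt "-62 0 0 0"

```text
time_s: 6.22
tcp_pos: [0.4617, -0.174, 0.0146]
tool_rot: [180.0, 0.0, -17.3]
ft_force: [0.9, -0.4, 0.1]
opening: 0.0869
grasp_force: 0.0
```

>>> drive_tool --pt "0 0 0 0" --pt "0 0 0 0" --pt "0 0 0 0" --pt "0 0 0 0" --pt "0 0 0 0" --claw 0.37

```text
time_s: 6.85
tcp_pos: [0.4626, -0.174, 0.0145]
tool_rot: [180.0, -0.0, -17.3]
ft_force: [-0.3, 0.4, 0.6]
opening: 0.0453
grasp_force: 0.0
```

>>> drive_tool --pt "12 0 0 0" --pt "22 0 0 0" --pt "30 0 0 0" --pt "38 0 0 0" --pt "46 0 0 0" --pt "54 0 0 0" --pt "62 0 0 0" --pt "70 0 0 0" --pt "78 0 0 0" --pt "86 0 0 0" --pt "94 0 0 0" --pt "100 0 0 0"

```text
time_s: 8.35
tcp_pos: [0.558, -0.2036, 0.0144]
tool_rot: [180.0, 0.1, -17.3]
ft_force: [-4.3, 1.8, 5.9]
opening: 0.028
grasp_force: 5.6
```

```bash
python3 - <<'E'
from h import *
rel((-.039,-.073,.015,0))
im,d=cams.read_camera("top"); im=im[:,:,::-1]; cv2.imwrite("pics/t1.png",cv2.resize(im[120:340,300:580],None,fx=2.5,fy=2.5))
im,d=cams.read_camera("scene"); cv2.imwrite("pics/s1.png",im[:,:,::-1])
E
```

```text
t 8.35 tcp crate [-50.8 -72.7] z 14.4 yawrel -0.01 F [-4.3  1.8  5.9] open 0.028
[11.8, 0.3, -0.6, np.float64(-0.0)]
```

View pics/t1.png

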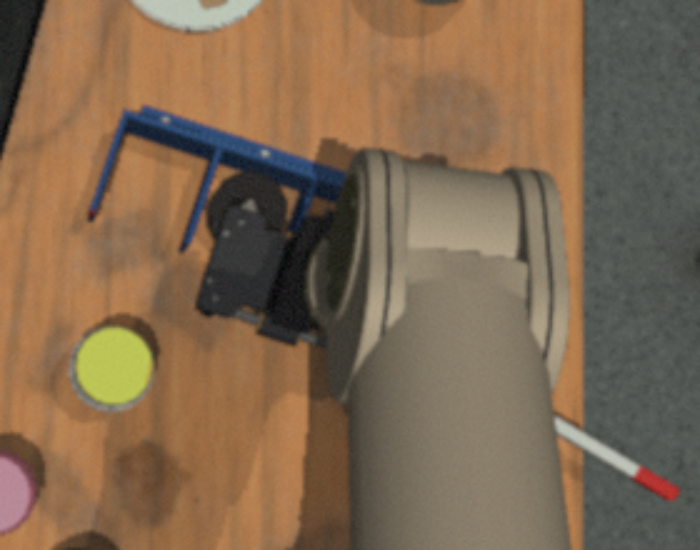

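The green jar is hidden under the wrist, the yellow jar is at (365,113) in the crop, and the bar hasn't moved (tip at (485,655)). The contact force is small, so I'll finish the push, back off and check.

>>> drive_tool --pt "4 0 0 0" --pt "8 0 0 0" --pt "12 0 0 0" --pt "12 0 0 0" --pt "12 0 0 0"

```text
time_s: 9.07
tcp_pos: [0.5698, -0.2073, 0.0147]
tool_rot: [180.0, -0.0, -17.3]
ft_force: [0.5, -0.1, -1.2]
opening: 0.0274
grasp_force: 0.0
```

>>> drive_tool --pt "-20 0 0 0" --pt "-50 0 0 0" --pt "-90 0 0 0" --pt "-90 0 -50 0" --pt "-90 0 -100 0" --pt "-90 0 -140 0" --pt "-90 0 -140 0"

```text
time_s: 9.95
tcp_pos: [0.4855, -0.1811, 0.1581]
tool_rot: [179.9, -0.4, -17.3]
ft_force: [-1.0, 0.0, 0.1]
opening: 0.0276
grasp_force: 0.0
```

```bash
python3 - <<'E'
from h import *
rel((-.1408,.0584,.16,0))
for n in("scene","top"):
    im,d=cams.read_camera(n); im=np.ascontiguousarray(im[:,:,::-1]); P=cloud(n,d)
    H,S,V=cv2.split(cv2.cvtColor(im,cv2.COLOR_BGR2HSV))
    for c,lo,hi in(("yellow",22,35),("green",45,90)):
        L=(P[...,:2]-C0)@RC
        m=(H>=lo)&(H<=hi)&(S>90)&(P[...,2]>.072)&(P[...,2]<.085)&(abs(L[...,0])<.25)&(abs(L[...,1])<.2)
        if m.sum()>20:
            (x,y),r=cv2.minEnclosingCircle(L[m].astype(np.float32)); print(n,c,m.sum(),round(x*1000,1),round(y*1000,1),round(r*1000,1))
    cv2.imwrite(f"pics/{n}2.png",im)
E
```

```text
t 9.95 tcp crate [-126.6  -72.7] z 158.1 yawrel -0.01 F [-1.   0.   0.1] open 0.0276
[-14.2, -131.0, -1.9, np.float64(-0.0)]
scene yellow 322 -79.3 -11.1 123.0
scene green 221 -2.5 -72.4 30.6
top yellow 731 -141.0 58.3 27.5
top green 670 -2.0 -74.1 27.6
```

View pics/scene2.png

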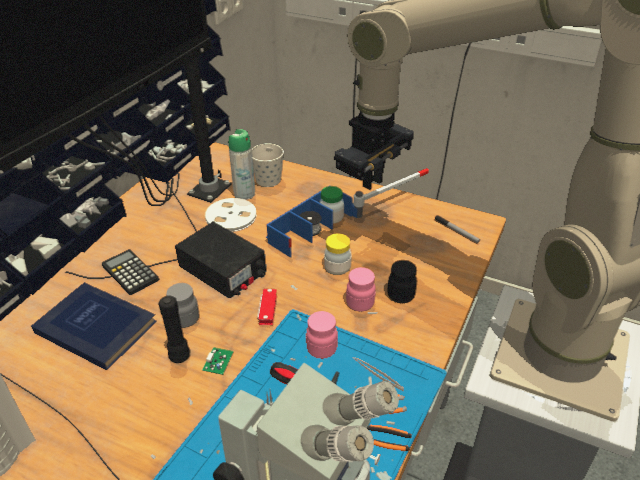

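Green stands upright at (-2, -73) mm in the right cell (scene pixel (205,332)). Yellow hasn't moved, at (245,338).

>>> drive_tool --pt "-5 -44 0 0" --pt "-10 -88 0 0" --pt "-14 -131 0 0" --pt "-14 -131 0 0" --pt "-14 -131 0 0" --claw -1

```text
time_s: 10.68
tcp_pos: [0.5083, -0.0518, 0.1534]
tool_rot: [180.0, 0.1, -17.3]
ft_force: [-0.2, -0.5, -0.0]
opening: 0.0696
grasp_force: 0.0
```

```bash
python3 -c "
from h import *
rel((-.141,.0583,.015,0))"
```

```text
t 10.68 tcp crate [-143.2   57.6] z 153.4 yawrel -0.01 F [-0.2 -0.5 -0. ] open 0.0696
[2.2, -0.7, 138.4, np.float64(-0.0)]
```

>>> drive_tool --pt "2 -1 0 0" --pt "2 -1 0 0" --pt "2 -1 40 0" --pt "2 -1 80 0" --pt "2 -1 110 0" --pt "2 -1 138 0" --pt "2 -1 138 0" --pt "2 -1 138 0"

```text
time_s: 11.68
tcp_pos: [0.5119, -0.0511, 0.0176]
tool_rot: [-180.0, -0.1, -17.3]
ft_force: [0.8, -0.4, 0.2]
opening: 0.0872
grasp_force: 0.0
```

>>> drive_tool --pt "0 0 0 0" --pt "0 0 0 0" --pt "0 0 0 0" --pt "0 0 0 0" --pt "0 0 0 0" --pt "0 0 0 0" --claw 1 --grip_force 6

```text
time_s: 12.42
tcp_pos: [0.5114, -0.051, 0.0168]
tool_rot: [180.0, -0.0, -17.3]
ft_force: [-1.5, -1.0, 5.4]
opening: 0.0622
grasp_force: 6.0
```

```bash
python3 -c "
from h import *
rel((-.088,.073,.015,0))"
```

```text
t 12.43 tcp crate [-140.5   59.3] z 16.8 yawrel -0.0 F [-1.5 -1.   5.4] open 0.0622
[52.5, -13.7, 1.8, np.float64(-0.0)]
```

>>> drive_tool --pt "8 -2 0 0" --pt "18 -5 0 0" --pt "28 -8 0 0" --pt "38 -11 0 0" --pt "48 -14 0 0" --pt "52 -14 0 0" --pt "52 -14 0 0" --pt "52 -14 0 0"

```text
time_s: 13.42
tcp_pos: [0.5649, -0.0526, 0.0164]
tool_rot: [-180.0, 0.0, -17.2]
ft_force: [-0.5, 1.8, 0.0]
opening: 0.062
grasp_force: 6.0
```

>>> drive_tool --pt "0 0 0 0" --pt "0 0 0 0" --pt "0 0 0 0" --pt "0 0 0 0" --pt "0 0 0 0" --pt "-20 0 0 0" --pt "-45 0 0 0" --pt "-62 0 0 0" --pt "-62 0 0 0" --claw -1

```text
time_s: 14.55
tcp_pos: [0.5051, -0.0344, 0.0166]
tool_rot: [180.0, 0.0, -17.2]
ft_force: [1.4, -0.2, -0.3]
opening: 0.087
grasp_force: 0.0
```

>>> drive_tool --pt "0 0 0 0" --pt "0 0 0 0" --pt "0 0 0 0" --pt "0 0 0 0" --pt "0 0 0 0" --pt "0 0 0 0" --claw 0.37

```text
time_s: 15.3
tcp_pos: [0.5058, -0.0346, 0.0165]
tool_rot: [180.0, -0.0, -17.3]
ft_force: [0.2, -0.9, 0.6]
opening: 0.0348
grasp_force: 0.0
```

```bash
python3 -c "
from h import *
rel((-.05,.073,.015,0))"
```

```text
t 15.3 tcp crate [-150.7   73.3] z 16.5 yawrel -0.01 F [ 0.2 -0.9  0.6] open 0.0348
[100.7, 0.3, 1.5, np.float64(-0.0)]
```

>>> drive_tool --pt "12 0 0 0" --pt "22 0 0 0" --pt "30 0 0 0" --pt "38 0 0 0" --pt "46 0 0 0" --pt "54 0 0 0" --pt "62 0 0 0" --pt "70 0 0 0" --pt "78 0 0 0" --pt "86 0 0 0" --pt "94 0 0 0" --pt "101 0 0 0"

```text
time_s: 16.8
tcp_pos: [0.6028, -0.0647, 0.0165]
tool_rot: [180.0, -0.0, -17.3]
ft_force: [-3.7, 1.5, 3.8]
opening: 0.0277
grasp_force: 3.5
```

>>> drive_tool --pt "4 0 0 0" --pt "8 0 0 0" --pt "11 0 0 0" --pt "11 0 0 0" --pt "11 0 0 0"

```text
time_s: 17.42
tcp_pos: [0.613, -0.0679, 0.0165]
tool_rot: [180.0, -0.0, -17.3]
ft_force: [-0.4, 0.1, -0.5]
opening: 0.0271
grasp_force: 0.4
```

>>> drive_tool --pt "-20 0 0 0" --pt "-50 0 0 0" --pt "-90 0 0 0" --pt "-90 0 -50 0" --pt "-90 0 -100 0" --pt "-90 0 -140 0" --pt "-90 0 -140 0" --claw 1

```text
time_s: 18.3
tcp_pos: [0.529, -0.0413, 0.16]
tool_rot: [-180.0, -0.4, -17.3]
ft_force: [-0.7, -0.1, -0.0]
opening: 0.0002
grasp_force: 0.0
```

```bash
python3 - <<'E'
from h import *
for n in("scene","top"):
    im,d=cams.read_camera(n); im=np.ascontiguousarray(im[:,:,::-1]); P=cloud(n,d)
    H,S,V=cv2.split(cv2.cvtColor(im,cv2.COLOR_BGR2HSV)); L=(P[...,:2]-C0)@RC
    for c,lo,hi in(("yellow",22,35),("green",45,90)):
        m=(H>=lo)&(H<=hi)&(S>90)&(P[...,2]>.072)&(P[...,2]<.085)&(abs(L[...,0])<.15)&(abs(L[...,1])<.15)
        if m.sum()>20:
            (x,y),r=cv2.minEnclosingCircle(L[m].astype(np.float32)); print(n,c,m.sum(),round(x*1000,1),round(y*1000,1),round(r*1000,1))
    m=((H<8)|(H>172))&(S>150)&(P[...,2]>.03)&(P[...,2]<.07)&(L[...,1]<-.2)
    if m.sum()>5: b=L[m].mean(0)-[-.05,-.124]; print("red",L[m].mean(0),"ang",np.arctan2(-b[0],b[1]))
    cv2.imwrite(f"pics/{n}3.png",im)
# bar start: point at r on bar, finger offset on +angle side
for th,r in((2.945,.14),):
    u=np.array([-np.sin(th),np.cos(th)]);n=np.array([-np.cos(th),-np.sin(th)])
    p=np.array([-.05,-.124])+r*u+n*.035; print(p); rel((-.1,p[1],.156,0),(p[0],p[1],.156,0),(p[0],p[1],.04,0))
E
```

```text
scene yellow 278 -8.3 2.9 98.5
scene green 24 -25.6 -77.6 13.7
red [-0.09751541 -0.33286828] ang 2.9179096184069397
top yellow 255 4.5 75.8 25.3
top green 727 -2.0 -74.1 27.3
red [-0.09529176 -0.33618636] ang 2.931295854761434
[-0.0430202 -0.2681398]
t 18.4 tcp crate [-128.6   73.1] z 156.4 yawrel -0.02 F [-0.6  0.2 -0.8] open 0.0006
[28.7, 341.2, 0.4, np.float64(-0.0)]
[85.7, 341.2, 0.4, np.float64(-0.0)]
[85.7, 341.2, 116.4, np.float64(-0.0)]
```

View pics/top3.png

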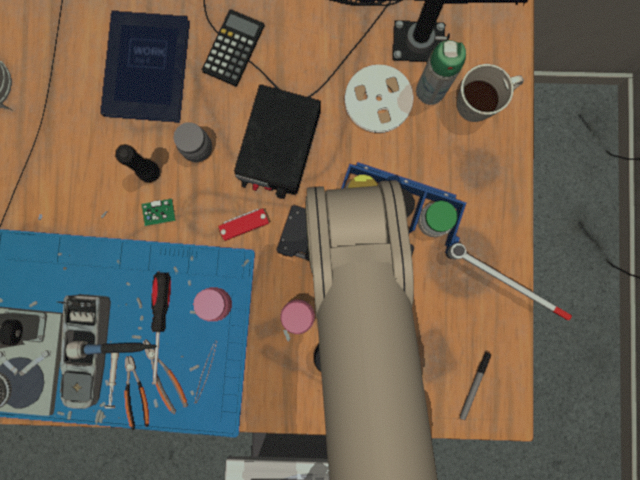

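The top view shows green in place at (215,438), yellow partly under the wrist at (181,362), and the bar out with its tip at (316,568). I'll move over to the bar and check yellow from there.

>>> drive_tool --pt "8 48 0 0" --pt "20 98 0 0" --pt "32 148 0 0" --pt "45 198 0 0" --pt "58 248 0 0" --pt "72 298 0 0" --pt "86 341 0 0" --pt "86 341 30 0" --pt "86 341 60 0" --pt "86 341 60 0" --pt "86 341 60 0"

```text
time_s: 19.77
tcp_pos: [0.508, -0.3922, 0.097]
tool_rot: [180.0, -0.0, -17.2]
ft_force: [1.1, -0.2, 1.2]
opening: 0.0003
grasp_force: 0.0
```

```bash
python3 - <<'E'
from h import *
rel((-.043,-.268,.04,0))
im,d=cams.read_camera("top"); im=np.ascontiguousarray(im[:,:,::-1]); P=cloud("top",d)
H,S,V=cv2.split(cv2.cvtColor(im,cv2.COLOR_BGR2HSV)); L=(P[...,:2]-C0)@RC
for c,lo,hi in(("yellow",22,35),("green",45,90)):
    m=(H>=lo)&(H<=hi)&(S>90)&(P[...,2]>.072)&(P[...,2]<.085)&(abs(L[...,0])<.15)&(abs(L[...,1])<.15)
    if m.sum()>20:
        (x,y),r=cv2.minEnclosingCircle(L[m].astype(np.float32)); print(c,m.sum(),round(x*1000,1),round(y*1000,1),round(r*1000,1))
print([(cr(at_z("top",r["at"],0))*1000,r["p"]) for r in models.mark_of("top","spool")[:1]])
# arc of tool centre about pivot, radius .15, closed-finger tool behind bar
E
```

```text
t 19.77 tcp crate [ -42.5 -267.6] z 97.0 yawrel 0.01 F [ 1.1 -0.2  1.2] open 0.0003
[-0.5, 0.4, 57.0, np.float64(0.0)]
yellow 725 -2.0 72.8 27.7
green 731 -2.2 -74.6 27.8
[(array([5.94143258, 6.58905543]), 0.97)]
```

Both jars are seated, at (-2, 73) and (-2, -74) mm. Now I'll lower beside the bar and sweep it round.

>>> drive_tool --pt "0 0 20 0" --pt "0 0 40 0" --pt "0 0 57 0" --pt "0 0 57 0" --pt "0 0 57 0"

```text
time_s: 20.5
tcp_pos: [0.5081, -0.3924, 0.0399]
tool_rot: [180.0, -0.0, -17.3]
ft_force: [0.6, -0.2, -0.1]
opening: 0.0005
grasp_force: 0.0
```

>>> drive_tool --pt "-21 1 0 0" --pt "-42 -3 0 0" --pt "-63 -10 0 0" --pt "-82 -19 0 0" --pt "-100 -32 0 0" --pt "-116 -47 0 0" --pt "-129 -64 0 0" --pt "-139 -83 0 0" --pt "-147 -104 0 0" --pt "-151 -125 0 0" --pt "-152 -147 0 0" --pt "-152 -147 0 0"

```text
time_s: 22.0
tcp_pos: [0.4069, -0.2049, 0.0398]
tool_rot: [-180.0, -0.0, -17.1]
ft_force: [0.5, -0.7, 0.2]
opening: 0.0005
grasp_force: 0.0
```

```bash
python3 - <<'E'
from h import *
rel(*[(-.05-.145*np.sin(p),-.124+.145*np.cos(p),.04,0) for p in (1.4,1.25,1.1,.95,.8,.65,.5,.4,.3,.2)],(-.07,.02,.04,0),(-.064,.02,.04,0))
im,d=cams.read_camera("scene"); P=cloud("scene",d)
H,S,V=cv2.split(cv2.cvtColor(im,cv2.COLOR_RGB2HSV)); L=(P[...,:2]-C0)@RC
b=L-[-.05,-.124]; R=np.hypot(b[...,0],b[...,1])
m=((H<8)|(H>172))&(S>150)&(P[...,2]>.03)&(P[...,2]<.07)&(R>.19)&(R<.25)
print(m.sum(),L[m].mean(0) if m.any() else 0)
E
```

```text
t 22.0 tcp crate [-194.7 -118.7] z 39.8 yawrel 0.18 F [ 0.5 -0.7  0.2] open 0.0005
[1.9, -19.3, -0.2, np.float64(0.003)]
[7.2, -40.4, -0.2, np.float64(0.003)]
[15.7, -60.4, -0.2, np.float64(0.003)]
[27.0, -78.9, -0.2, np.float64(0.003)]
[41.0, -95.6, -0.2, np.float64(0.003)]
[57.3, -109.9, -0.2, np.float64(0.003)]
[75.6, -121.7, -0.2, np.float64(0.003)]
[88.6, -127.9, -0.2, np.float64(0.003)]
[102.3, -132.9, -0.2, np.float64(0.003)]
[116.3, -136.4, -0.2, np.float64(0.003)]
[125.1, -138.3, -0.2, np.float64(0.003)]
[131.1, -138.2, -0.2, np.float64(0.003)]
107 [-0.23027026 -0.0560696 ]
```

The bar is following. Its red end is at crate (-230, -56) mm, about 1.21 rad.

>>> drive_tool --pt "2 -19 0 0" --pt "7 -40 0 0" --pt "16 -60 0 0" --pt "27 -79 0 0" --pt "41 -96 0 0" --pt "57 -110 0 0" --pt "76 -122 0 0" --pt "89 -128 0 0" --pt "102 -133 0 0" --pt "116 -136 0 0" --pt "125 -138 0 0" --pt "130 -138 0 0"

```text
time_s: 23.55
tcp_pos: [0.5718, -0.1135, 0.0395]
tool_rot: [-180.0, 0.0, -17.3]
ft_force: [-0.8, 0.4, -0.1]
opening: 0.0002
grasp_force: 0.2
```

>>> drive_tool --pt "1 0 0 0" --pt "1 0 0 0" --pt "1 0 0 0"

```text
time_s: 23.92
tcp_pos: [0.5719, -0.1136, 0.0394]
tool_rot: [180.0, 0.0, -17.2]
ft_force: [-1.8, 2.3, -1.5]
opening: 0.0003
grasp_force: 1.3
```

```bash
python3 - <<'E'
from h import *
rel((-.063,.02,.04,0))
im,d=cams.read_camera("scene"); P=cloud("scene",d)
H,S,V=cv2.split(cv2.cvtColor(im,cv2.COLOR_RGB2HSV)); L=(P[...,:2]-C0)@RC
b=L-[-.05,-.124]; R=np.hypot(b[...,0],b[...,1])
m=((H<8)|(H>172))&(S>150)&(P[...,2]>.053)&(P[...,2]<.07)&(R>.19)&(R<.25)
print(m.sum(),L[m].mean(0) if m.any() else 0)
E
```

```text
t 23.93 tcp crate [-64.2  17.4] z 39.4 yawrel 0.01 F [-1.8  2.3 -1.5] open 0.0003
[1.2, -2.6, -0.6, np.float64(0.0)]
35 [-0.0503452   0.09542768]
```

>>> drive_tool --pt "2 0 0 0" --pt "2 0 0 0" --pt "2 0 0 0"

```text
time_s: 24.35
tcp_pos: [0.572, -0.1137, 0.0393]
tool_rot: [180.0, 0.3, -17.2]
ft_force: [-11.9, 5.0, 7.5]
opening: 0.0007
grasp_force: 6.4
```

>>> drive_tool --pt "-20 0 0 0" --pt "-60 0 0 0" --pt "-90 0 -40 0" --pt "-100 0 -90 0" --pt "-100 50 -140 0" --pt "-100 100 -160 0" --pt "-100 160 -160 0" --pt "-100 210 -160 0" --pt "-100 260 -160 0" --pt "-100 300 -160 0" --pt "-100 300 -160 0"

```text
time_s: 25.72
tcp_pos: [0.3878, -0.3748, 0.1996]
tool_rot: [179.9, -0.0, -17.6]
ft_force: [-0.3, 1.0, -0.9]
opening: 0.0004
grasp_force: 0.0
```

```bash
python3 - <<'E'
from h import *
rel()
for n in("scene","top"):
    im,d=cams.read_camera(n); P=cloud(n,d)
    H,S,V=cv2.split(cv2.cvtColor(im,cv2.COLOR_RGB2HSV)); L=(P[...,:2]-C0)@RC
    for c,lo,hi in(("yellow",22,35),("green",45,90)):
        m=(H>=lo)&(H<=hi)&(S>90)&(P[...,2]>.072)&(P[...,2]<.085)&(abs(L[...,0])<.06)&(abs(L[...,1])<.15)
        if m.sum()>20:
            (x,y),r=cv2.minEnclosingCircle(L[m].astype(np.float32)); print(n,c,m.sum(),round(x*1000,1),round(y*1000,1),round(r*1000,1))
    b=L-[-.05,-.124]; R=np.hypot(b[...,0],b[...,1])
    m=((H<8)|(H>172))&(S>150)&(P[...,2]>.05)&(P[...,2]<.07)&(R>.19)&(R<.25)
    print("red",m.sum(),L[m].mean(0) if m.any() else 0)
    if n=="top": cv2.imwrite("pics/t4.png",cv2.resize(im[120:340,300:580,::-1],None,fx=2.5,fy=2.5))
E
```

```text
t 25.73 tcp crate [-162.5 -286.6] z 199.6 yawrel -0.33 F [-0.3  1.  -0.9] open 0.0004
scene yellow 283 -4.6 0.1 103.2
scene green 230 -1.8 -71.9 30.0
red 60 [-0.05057606  0.0956812 ]
top yellow 725 -2.1 73.0 27.5
top green 728 -1.9 -74.2 27.4
red 112 [-0.04965301  0.09208179]
```

View pics/t4.png

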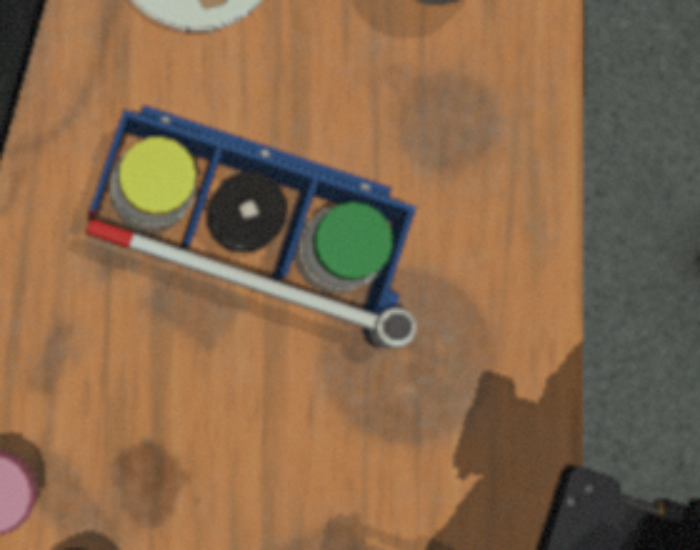

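Both jars sit in the outer cells (yellow (175,157), green (240,353) in the crop). The spool is still in the middle, and the bar is home with its red end at (232,108) on the mark. The arm is clear of everything.

```bash
python3 -c "
from h import *
print(ticket.finish_job())"
```

```text
the job is handed in; nothing more can be done
None
```

I handed the job in at about 26 s of arm time: the yellow jar is in the left cell, the green jar is in the right cell, the spool is still in the middle, and the bar is home at its red mark; the verdict was not returned.

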